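# Slide the specimen tray home in its dock

### The arm

A 6-joint arm with a two-finger parallel gripper is mounted at the origin on the work surface. World frame = base frame: x ahead of the robot, y to its left, z up, the work surface at z = 0. Lengths are in m, angles in degrees, forces in N, time in s.
With the tool pointing down it reaches from about 0.325 to 0.9 m from the base axis. Payload 6.1 kg.
Tool frame: the origin (TCP) lies on the centre line of the jaws, within the pads' length; the fingertips stand 14 mm ahead of it and the grasp point (between the pads) lies 5 mm behind it; z points along the fingers, y is the direction in which the jaws open and shut (so a half turn about z gives the same grasp; the last joint's range is limited). The gripper opens to 85 mm and grips with 20 to 120 N. Pads are 22 mm wide; open, the fingers measure 114 mm over their backs; the gripper's body (76 mm by 85 mm) begins 54 mm behind the grasp point. The pads swing forward as they close: fully open they stand 13 mm farther back than shut.
Start: joints at [65.483, 12.628, 87.462, -0, 79.91, -7.225], TCP at [0.186, 0.597, 0.245] pointing down, gripper open.
Joint ranges: [-170.65, 170.65], [-52.31, 119.04], [5.05, 147.46], [-71.25, 251.25], [11.57, 151.72], [-153.62, 153.62]. Speed limits (degrees/s): [147.25, 147.25, 172.46, 180, 180, 180].

### API

Orientations are given as a 3x3 rotation matrix whose columns are the frame's x, y, z axes.
In Python, from plant import manip gives the robot as it stands.
- The arm moves only by the tool step_arm, never from a script. Its argument "series" is one flat list of numbers, 7 for each row, row after row: the shift along the tool's x, y, z in cm, then the turn, a rotation vector about the tool's x, y, z in rad, then the finger opening in cm, from 0 to 8.54. A call has 1 to 10 rows; each row shifts and turns the pose as measured when the row begins, along the tool's axes as they then stand; what a row does not reach is not made up. A row lasts 1/8 s, in which the tool goes at most 62.5 mm and 10.7 degrees, less where a joint would pass 70% of its speed; a pose out of reach is approached as far as the arm can. A call is refused whole if a number of a shift passes 6.25 or a number of a turn 0.188, either way. A call with a gripper value outside its range is refused whole. The fingers move at their own pace and stop on an object; "newtons" is the grip in N (left out, the last holds). Time passes only in rows, so rows that do not move let the fingers close. It gives the time, the measured TCP pose, the force and the opening at its end, in the units of the state.
- manip.get_state(): the state, without advancing time (a new reading comes with each control period).
- manip.capture(name): name is "scene" or "top"; returns a dict with "img" (384x512x3 uint8, blue, green, red), "mtx" (3x3 intrinsics, pixels), "xyz" and "rotation" of the camera in the world. Camera axes: x right, y down, z forward; pixel columns grow to the right and rows downward; lengths in m; the calibration is good to about 2 mm. A picture is of the moment at which its call begins. There is no depth.
- manip.hand_in(): hands the job in, once; it reports no verdict.
The state is a dict: "time_s": time; "q": joint angles; "joint_vel": joint speeds; "joint_efforts": joint torques, N m; "position": TCP position; "tcp_rot": TCP orientation; "wrist_force": force on the tool from outside, world axes, zero at the start; "ft_torque": the same for the moment, N m; "finger_gap": finger opening in m.
Only numpy, scipy, OpenCV 4.12 (cv2) and the standard library are available. Lean on these libraries where they do the work, as an engineer would, in place of code of your own. Each camera call takes 0.05 s, during which the arm holds its last target. There are 200 camera calls.

### The job

Push the white specimen tray along the rails of its dock, towards the end where notches are cut in the rails, until its four feet drop into the locating notches and the tray lies flat on the rails. Only push it with the fingertips, never pick it up or tip it, and leave the bottles and boxes around the dock where they stand. Finish with the hand clear of everything.

Things in the scene. Friction and masses are not known exactly. Their poses are not given: they have to be found in the camera images.
- dock: Fixed dock, dark base plate, 360 long (x) x 164 wide (y) x 50 mm high, ends open. Two metal rails, tops 30 above the bench, 24 to 60 either side of the centre line; between them a channel 48 wide, floor at 10. Grey side guides 62 to 80 from the centre line, tops at 50. Origin: centre of the underside, on the bench; z up; +x is the way the tray must be pushed.
- dock_home (a point): Where the tray's origin lies when the tray is home: dock x = +90, y = 0, z = 30 mm; axes as the dock's; about 3 play each way along x. The rails' notches are 18 long and 20 deep: in the outer half of each rail at dock x = +155 (front feet) and in the inner half at x = +25 (rear feet). Tray home: top 45 above the bench, 5 below the guide tops.
- tray: Loose white tray: plate 160 (x) x 120 (y) x 15 mm thick, slides fixed on top, about 0.5 kg. Origin: centre of the plate's underside; x along the dock's +x, z up. Four feet 12 x 12, 8 high: front at x = +65, y = +-50, rear at x = -65, y = +-34. At the start the feet ride on the rails: underside 38, top 53 above the bench, origin at dock x = -60 to +20. In the notches it drops 8.
- tray_push (a point): Middle of the tray's upright rear edge face (tray x = -80, y = 0, z = 7.5 mm), 15 high: the place to push, towards +x. Sliding takes a few newtons; 2 mm play to each side guide. Push at 40 mm/s or less near the notches, or it may shoot past; once in the notches it goes no further. Behind it the channel and rails are free for a finger.
- stain_bottle: Bystander: amber bottle 42 across, 90 mm high, standing on the bench beside the dock on its +y side. Origin: centre of its underside.
- jar: Bystander: white jar with a white lid, 64 across, 85 mm high, on the bench on the dock's +y side. Origin: centre of its underside.
- slide_box: Bystander: closed grey box with a blue lid, 102 x 52 x 34 mm high, on the bench on the dock's -y side. Origin: centre of its underside.
- vial: Bystander: small vial with blue cap, 28 across, 55 mm high, on the bench on the dock's -y side. Origin: centre of its underside.
Not all that is in view belongs to the job. Of the things that look like the tray, the largest one is meant.

How it is judged:
By the outcome, as a careful person would: the job done as asked, in the order asked, and still so for the second after the job is handed in, with the robot touching nothing.
It also fails if it takes over 42 s, if anything falls off the work surface, if the arm or the gripper's body presses on something with over 40 N, if the wrist force passes 120 N, or if a joint passes its speed limit or range.

## Working session

There is one attempt and no reset: what is moved stays moved. The work goes in short steps, Python scripts to look and compute and a tool call to move; the robot and the scene stay as the last step left them, time stands still between calls to the robot, and variables do not carry over. Pictures are saved under pics/ and viewed, about 8 in all and at most 12, crops included, and the job is handed in when it is done.

Besides the shell and the picture viewer there is one more tool, called after "Request:" as a command line: name --argument value ..., lists and objects as JSON in quotes. step_arm: Moves the arm, as the interface text tells. Its arguments: {"type":"object","properties":{"series":{"type":"array"},"newtons":{"type":"number"}},"required":["series"]}

```bash
mkdir -p pics; cat > h.py <<'E'
from plant import manip
import numpy as np, cv2
def cap(n,f=None):
    c=manip.capture(n)
    if f: cv2.imwrite('pics/'+f,c['img'])
    return c
def ray(c,uv,z):
    d=np.array(c['rotation'])@np.linalg.inv(c['mtx'])@np.array([uv[0],uv[1],1.]); o=np.array(c['xyz'])
    return o+d*(z-o[2])/d[2]
def proj(c,p):
    q=np.array(c['mtx'])@np.array(c['rotation']).T@(np.array(p)-c['xyz']); return q[:2]/q[2]
E
python3 - <<'E'
from h import *
a=cap('top','top0.png'); b=cap('scene','sc0.png')
for c in(a,b): print(c['mtx'],c['xyz'],c['rotation'])
s=manip.get_state(); print(s)
cv2.imwrite('pics/t0.png',cv2.resize(a['img'],(800,600)))
cv2.imwrite('pics/s0.png',cv2.resize(b['img'],(800,600)))
E
```

```text
[[375.29128144   0.         249.75198325]
 [  0.         375.29128144 192.13106179]
 [  0.           0.           1.        ]] [0.41391601 0.01869525 0.84818887] [[ 0.01471301 -0.98081093  0.19440538]
 [-0.99988963 -0.0140313   0.00488326]
 [-0.0020618  -0.19445577 -0.98090912]]
[[408.64944309   0.         257.446466  ]
 [  0.         408.64944309 191.90707579]
 [  0.           0.           1.        ]] [ 0.92587406 -0.18186726  0.72175305] [[ 0.49395508  0.73182854 -0.46950545]
 [ 0.86948294 -0.4140153   0.26942669]
 [ 0.0027917  -0.54131166 -0.84081739]]
{'time_s': 0.1, 'q': array([ 6.54819169e+01,  1.26705338e+01,  8.75212028e+01,  7.95024210e-04,
        7.99101012e+01, -7.22602983e+00]), 'joint_vel': array([-0.0576882 , -0.11979844, -0.13509573,  0.02559887,  0.02611776,
       -0.10057747]), 'joint_efforts': array([ 1.79679813e-03, -4.98238778e+01, -3.90551269e+01, -1.92471061e-04,
        5.66463335e-03, -4.57144517e-05]), 'position': array([0.1855636 , 0.59625891, 0.24429225]), 'tcp_rot': array([[-9.54801220e-01,  2.97244121e-01, -7.50016592e-04],
       [ 2.97244973e-01,  9.54799890e-01, -1.61146561e-03],
       [ 2.37117081e-04, -1.76156799e-03, -9.99998420e-01]]), 'wrist_force': array([-0.58451512, -0.67885627,  0.26423595]), 'ft_torque': array([-0.02144344, -0.03737787, -0.01605167]), 'finger_gap': 0.08552932150179214}
```

View pics/t0.png

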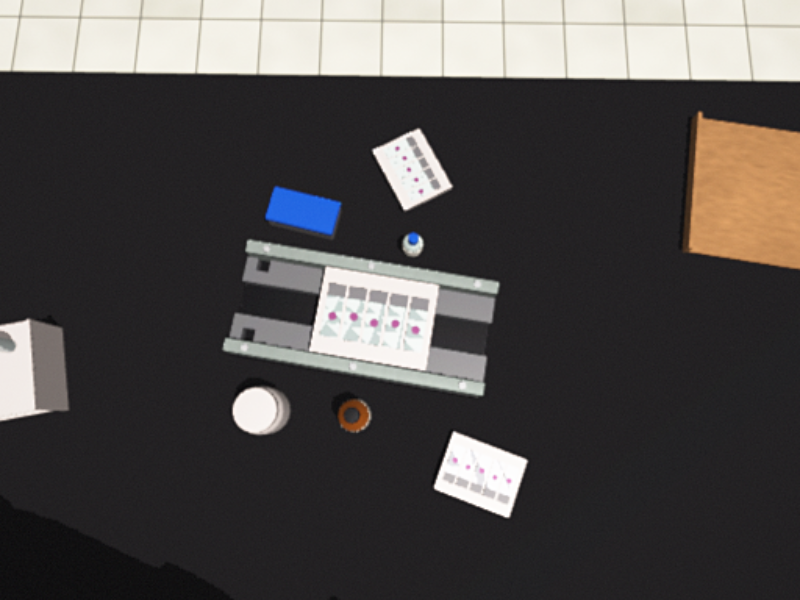

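View pics/s0.png

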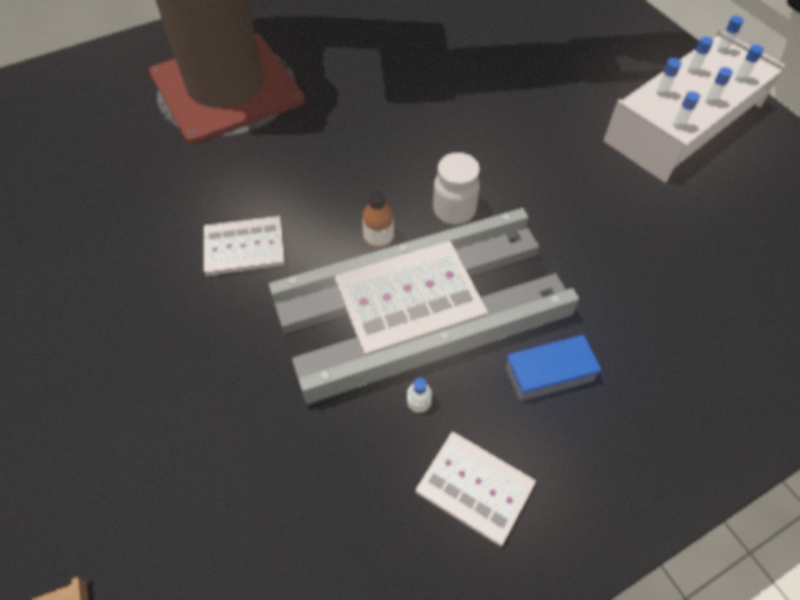

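Top view (800 px scale): notches are at the left (262,265) and (247,334), so dock +x points to image left, roughly world +y. There are three tray-like things: (375,318) in the dock, (412,168) and (480,474) on the bench. The one in the dock is the largest and rides on the rails, so it is the one meant.

```bash
python3 - <<'E'
from h import *
a=cap('top'); im=a['img']
hsv=cv2.cvtColor(im,cv2.COLOR_BGR2HSV)
m=((hsv[...,2]>185)).astype(np.uint8)*255
m=cv2.morphologyEx(m,cv2.MORPH_CLOSE,np.ones((9,9)))
cs,_=cv2.findContours(m,cv2.RETR_EXTERNAL,cv2.CHAIN_APPROX_NONE)
for c in cs:
    r=cv2.minAreaRect(c)
    if cv2.contourArea(c)>500 and r[0][1]>60:
        w=np.array([ray(a,p,.053)[:2] for p in cv2.boxPoints(r)]); print(r,w.round(4).tolist(), np.linalg.norm(w[0]-w[1]).round(4),np.linalg.norm(w[1]-w[2]).round(4),w.mean(0))
# guides: greenish grey
g=((hsv[...,2]>110)&(hsv[...,2]<225)&(hsv[...,1]>12)&(hsv[...,1]<60)&(hsv[...,0]>35)&(hsv[...,0]<100)).astype(np.uint8)*255
g=cv2.morphologyEx(g,cv2.MORPH_CLOSE,np.ones((7,7)))
cs,_=cv2.findContours(g,cv2.RETR_EXTERNAL,cv2.CHAIN_APPROX_NONE)
for c in cs:
    r=cv2.minAreaRect(c)
    if cv2.contourArea(c)>300:
        w=np.array([ray(a,p,.05)[:2] for p in cv2.boxPoints(r)]); print('G',r,w.round(4).tolist(),w.mean(0))
cr=cv2.resize(im[140:270,130:330],(800,520),interpolation=cv2.INTER_CUBIC)
cv2.imwrite('pics/c0.png',cr)
E
```

```text
((307.3356628417969, 303.4383544921875), (52.20035934448242, 39.20878982543945), 20.556045532226562) [[0.3229, -0.0343], [0.3961, -0.0627], [0.3609, -0.1626], [0.289, -0.1327]] 0.0785 0.1059 [ 0.34219911 -0.09808259]
((164.3000030517578, 262.9000244140625), (30.857736587524414, 28.174455642700195), 26.56505012512207) [[0.4064, 0.2395], [0.4587, 0.2166], [0.431, 0.1571], [0.3794, 0.1806]] 0.0571 0.0656 [0.41890242 0.19847199]
((9.167924880981445, 236.562255859375), (59.52519607543945, 29.609025955200195), 79.3803482055664) [[0.5244, 0.5805], [0.5371, 0.5197], [0.4142, 0.4801], [0.4021, 0.5393]] 0.0622 0.1292 [0.46946238 0.52989751]
((231.41329956054688, 202.20980834960938), (168.04620361328125, 72.12885284423828), 9.92624568939209) [[0.5008, 0.2498], [0.6584, 0.2335], [0.598, -0.1304], [0.4451, -0.1011]] 0.1584 0.3688 [0.55055369 0.06296203]
((193.41177368164062, 134.3529510498047), (44.1414794921875, 20.858062744140625), 14.03624439239502) [[0.6891, 0.2029], [0.7369, 0.1942], [0.7129, 0.0971], [0.6656, 0.1068]] 0.0486 0.1 [0.70115338 0.15026689]
((263.3060607910156, 107.3342437744140
[... 297 characters left out ...]
 [0.8603, -0.4271], [0.8499, -0.5885], [0.6281, -0.5466]] 0.2256 0.1617 [ 0.7439123  -0.48881356]
G ((225.96286010742188, 234.21104431152344), (167.75711059570312, 8.83652114868164), 9.977712631225586) [[0.4995, 0.2503], [0.5182, 0.2483], [0.4615, -0.1047], [0.4434, -0.1012]] [0.48063689 0.07318976]
G ((229.76771545410156, 205.2151641845703), (46.67779541015625, 24.723407745361328), 8.530765533447266) [[0.523, 0.1182], [0.5766, 0.1123], [0.5627, 0.0119], [0.5095, 0.0191]] [0.54295374 0.06535611]
G ((237.5574951171875, 170.18788146972656), (162.26214599609375, 8.21123218536377), 9.554289817810059) [[0.6397, 0.2286], [0.6583, 0.2267], [0.6021, -0.1263], [0.584, -0.123]] [0.62103042 0.05148579]
```

View pics/c0.png

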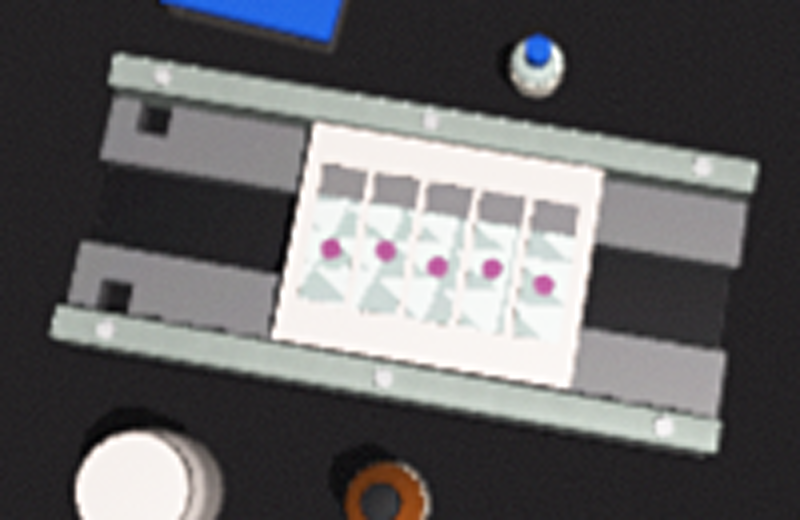

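The crop confirms it: a full-width tray between the guides, with corners at crop px (313,122), (603,170), (573,388) and (273,340). The rear edge is on the right and the notches on the left.

```bash
cat >> h.py <<'E'
C=np.array([.5508,.0623]); th=np.radians(9.05)
U=np.array([np.sin(th),np.cos(th)]); V=np.array([-np.cos(th),np.sin(th)])
def dock(p): p=np.array(p)[:2]-C; return np.array([p@U,p@V])
def world(x,y=0): return C+x*U+y*V
RG=np.array([[U[0],-V[0],0],[U[1],-V[1],0],[0,0,-1]])
def plan(goal,n):
    from scipy.spatial.transform import Rotation as R
    s=manip.get_state(); p=np.array(s['position']); r=np.array(s['tcp_rot']); rv=R.from_matrix(r.T@RG).as_rotvec()
    d=(np.array(goal)-p)/n
    for k in range(n):
        rk=r@R.from_rotvec(rv*k/n).as_matrix(); print((rk.T@d*100).round(2),(rv/n).round(3))
E
python3 - <<'E'
from h import *
a=cap('top')
o=lambda x,y:(130+x/4-.375,140+y/4-.375)
for q in[(313,122),(603,170),(573,388),(273,340)]: print((dock(ray(a,o(*q),.053))*1e3).round(1))
for q,z in[((154,120),.03),((115,296),.03)]: print('notch',(dock(ray(a,o(*q),z))*1e3).round(1))
for n,q,z in[('bottle',(380,498),.09),('jar',(130,490),.085),('vial',(538,50),.055)]: print(n,(dock(ray(a,o(*q),z))*1e3).round(1))
g=[*world(-.14),.2]; print(g); plan(g,14)
E
```

```text
[ 62.7 -59.3]
[-97.6 -59.9]
[-100.4   59.2]
[60.6 61.5]
notch [154.8 -50.6]
notch [154.6  50.7]
bottle [-13.1 132.5]
jar [111.1 150.2]
vial [ -51.7 -120.2]
[np.float64(0.5287785143542103), np.float64(-0.07595720295866065), 0.2]
[-3.77 -3.86  0.32] [-0.     0.     0.102]
[-4.14 -3.45  0.32] [-0.     0.     0.102]
[-4.47 -3.01  0.32] [-0.     0.     0.102]
[-4.75 -2.54  0.32] [-0.     0.     0.102]
[-4.99 -2.05  0.32] [-0.     0.     0.102]
[-5.17 -1.53  0.32] [-0.     0.     0.102]
[-5.3  -0.99  0.32] [-0.     0.     0.102]
[-5.37 -0.45  0.32] [-0.     0.     0.102]
[-5.39  0.1   0.32] [-0.     0.     0.102]
[-5.35  0.65  0.32] [-0.     0.     0.102]
[-5.26  1.19  0.32] [-0.     0.     0.102]
[-5.11  1.72  0.32] [-0.     0.     0.102]
[-4.91  2.23  0.32] [-0.     0.     0.102]
[-4.66  2.72  0.32] [-0.     0.     0.102]
```

Dock and tray agree with the given sizes to about 2 mm (notches at ±155, ±50). Tray origin is at dock x ≈ -19 mm, rear face at ≈ -99 mm. Moving over the channel behind it while closing the fingers.

Request:
step_arm --series '[-3.8,-3.9,0,0,0,0.1,0,-4.1,-3.4,0,0,0,0.1,0,-4.5,-3.0,0,0,0,0.1,0,-4.7,-2.5,0,0,0,0.1,0,-5.0,-2.0,0,0,0,0.1,0,-5.2,-1.5,0,0,0,0.1,0,-5.3,-1.0,0,0,0,0.1,0,-5.4,-0.4,0,0,0,0.1,0,-5.4,0.1,0,0,0,0.1,0,-5.3,0.6,0,0,0,0.1,0]' --newtons 40

```text
time_s: 1.45
position: [0.4345, 0.1045, 0.2439]
tcp_rot: [[-0.242, 0.97, 0.002], [0.97, 0.242, -0.001], [-0.002, 0.002, -1.0]]
wrist_force: [0.6, 1.2, 0.4]
finger_gap: 0.0003
```

```bash
python3 - <<'E'
from h import *
plan([*world(-.14),.2],7)
E
```

```text
[-2.83  0.68  0.63] [0.    0.    0.057]
[-2.78  0.84  0.63] [0.    0.    0.057]
[-2.73  1.    0.63] [0.    0.    0.057]
[-2.67  1.16  0.63] [0.    0.    0.057]
[-2.6   1.31  0.63] [0.    0.    0.057]
[-2.52  1.46  0.63] [0.    0.    0.057]
[-2.43  1.6   0.63] [0.    0.    0.057]
```

Request:
step_arm --series '[-2.8,0.7,0.6,0,0,0.057,0,-2.8,0.85,0.6,0,0,0.057,0,-2.7,1.0,0.6,0,0,0.057,0,-2.7,1.15,0.6,0,0,0.057,0,-2.6,1.3,0.6,0,0,0.057,0,-2.5,1.45,0.6,0,0,0.057,0,-2.4,1.6,0.6,0,0,0.057,0,0,0,0,0,0,0,0]'

```text
time_s: 2.45
position: [0.5302, -0.0865, 0.2006]
tcp_rot: [[0.175, 0.984, 0.002], [0.984, -0.175, -0.001], [-0.001, 0.003, -1.0]]
wrist_force: [-0.3, 0.5, 0.4]
finger_gap: -0.0
```

```bash
python3 - <<'E'
from h import *
s=manip.get_state();print(s['position'],dock(s['position'])*1e3,s['q'])
plan([*world(-.14),.034],6)
E
```

```text
[ 0.53020439 -0.0864687   0.20062687] [-150.15636339   -3.06154139] [-1.76614355e+01  2.60449019e+00  1.03441670e+02 -2.48861367e-02
  7.37986136e+01 -7.55146791e+00]
[ 0.17 -0.06  2.78] [ 0.     0.    -0.003]
[ 0.17 -0.06  2.78] [ 0.     0.    -0.003]
[ 0.17 -0.06  2.78] [ 0.     0.    -0.003]
[ 0.17 -0.06  2.78] [ 0.     0.    -0.003]
[ 0.17 -0.05  2.78] [ 0.     0.    -0.003]
[ 0.17 -0.05  2.78] [ 0.     0.    -0.003]
```

Request:
step_arm --series '[0.2,-0.06,2.8,0,0,-0.003,0,0.2,-0.06,2.8,0,0,-0.003,0,0.2,-0.06,2.8,0,0,-0.003,0,0.2,-0.06,2.8,0,0,-0.003,0,0.2,-0.06,2.0,0,0,-0.003,0,0,0,0,0,0,0,0]'

```text
time_s: 3.2
position: [0.5281, -0.072, 0.0664]
tcp_rot: [[0.154, 0.988, 0.003], [0.988, -0.154, 0.0], [0.001, 0.003, -1.0]]
wrist_force: [-0.9, 0.5, 0.3]
finger_gap: -0.0001
```

```bash
python3 - <<'E'
from h import *
s=manip.get_state();print(s['position'],dock(s['position'])*1e3)
b=cap('scene')
for y in(-.024,.024): print(proj(b,[*world(-.14,y),.03]))
cv2.imwrite('pics/s1.png',cv2.resize(b['img'][100:300,130:400],(800,592)))
plan([*world(-.14),.034],2)
E
```

```text
[ 0.52812924 -0.07201853  0.06640129] [-136.21248749    1.26072963]
[206.62143931 222.5937882 ]
[199.6339654  202.56424294]
[-0.18  0.01  1.68] [ 0.002 -0.     0.001]
[-0.18  0.01  1.68] [ 0.002 -0.     0.001]
```

View pics/s1.png

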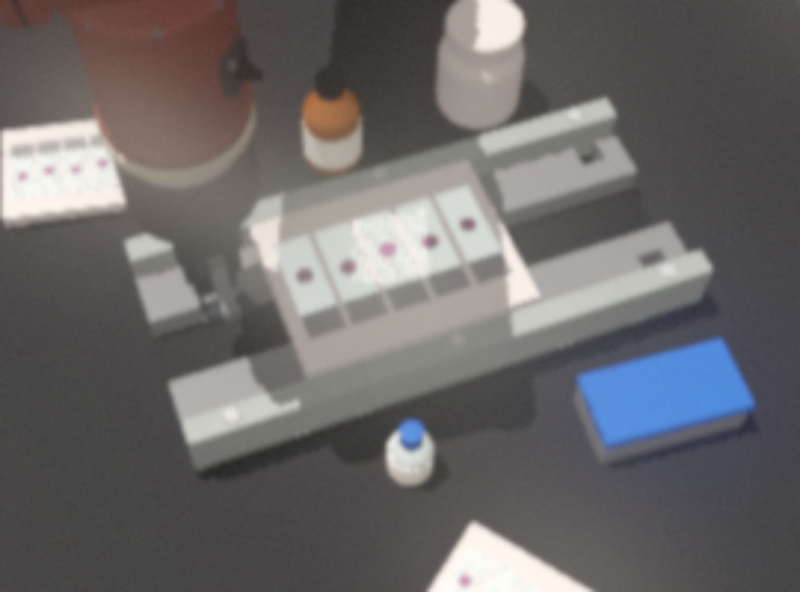

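The picture shows the closed fingers at crop px (235,295) over the channel behind the tray, with space around them. Descending.

Request:
step_arm --series '[-0.1,0.1,1.2,0.002,0,0,0,0,0,1.0,0,0,0,0,0,0,0.6,0,0,0,0,0,0,0,0,0,0,0]'

```text
time_s: 3.75
position: [0.532, -0.0739, 0.0405]
tcp_rot: [[0.154, 0.988, 0.007], [0.988, -0.154, -0.001], [0.0, 0.007, -1.0]]
wrist_force: [0.0, 0.1, -0.5]
finger_gap: -0.0003
```

```bash
python3 - <<'E'
from h import *
s=manip.get_state();print(s['position'],dock(s['position'])*1e3)
plan([*world(0),.036],25)
E
```

```text
[ 0.531999   -0.07390229  0.04046952] [-137.46409905   -2.85716044]
[ 0.55 -0.01  0.02] [ 0. -0.  0.]
[ 0.55 -0.01  0.02] [ 0. -0.  0.]
[ 0.55 -0.01  0.02] [ 0. -0.  0.]
[ 0.55 -0.01  0.02] [ 0. -0.  0.]
[ 0.55 -0.01  0.02] [ 0. -0.  0.]
[ 0.55 -0.01  0.02] [ 0. -0.  0.]
[ 0.55 -0.01  0.02] [ 0. -0.  0.]
[ 0.55 -0.01  0.02] [ 0. -0.  0.]
[ 0.55 -0.01  0.02] [ 0. -0.  0.]
[ 0.55 -0.01  0.02] [ 0. -0.  0.]
[ 0.55 -0.01  0.02] [ 0. -0.  0.]
[ 0.55 -0.01  0.02] [ 0. -0.  0.]
[ 0.55 -0.01  0.02] [ 0. -0.  0.]
[ 0.55 -0.01  0.02] [ 0. -0.  0.]
[ 0.55 -0.01  0.02] [ 0. -0.  0.]
[ 0.55 -0.01  0.02] [ 0. -0.  0.]
[ 0.55 -0.01  0.02] [ 0. -0.  0.]
[ 0.55 -0.01  0.02] [ 0. -0.  0.]
[ 0.55 -0.01  0.02] [ 0. -0.  0.]
[ 0.55 -0.01  0.02] [ 0. -0.  0.]
[ 0.55 -0.01  0.02] [ 0. -0.  0.]
[ 0.55 -0.01  0.02] [ 0. -0.  0.]
[ 0.55 -0.01  0.02] [ 0. -0.  0.]
[ 0.55 -0.01  0.02] [ 0. -0.  0.]
[ 0.55 -0.01  0.02] [ 0. -0.  0.]
```

Request:
step_arm --series '[0.5,-0.1,0.2,-0.003,0,0,0,0.5,-0.1,0.1,-0.003,0,0,0,0.5,0,0.1,0,0,0,0,0.5,0,0,0,0,0,0,0.4,0,0,0,0,0,0,0.4,0,0,0,0,0,0,0.4,0,0,0,0,0,0,0.4,0,0,0,0,0,0,0.4,0,0,0,0,0,0,0.4,0,0,0,0,0,0]'

```text
time_s: 5.0
position: [0.5377, -0.0285, 0.037]
tcp_rot: [[0.154, 0.988, 0.015], [0.988, -0.154, -0.004], [-0.002, 0.015, -1.0]]
wrist_force: [-0.2, -3.1, -0.3]
finger_gap: 0.0002
```

```bash
python3 - <<'E'
from h import *
s=manip.get_state();print(s['position'],dock(s['position'])*1e3,dock(C+s['wrist_force'][:2]),s['wrist_force'])
E
```

```text
[ 0.53773073 -0.02851206  0.03703334] [-91.73732869  -1.37782202] [-3.06167557 -0.32773687] [-0.1579333  -3.07511396 -0.25146431]
```

Request:
step_arm --series '[0.45,0,0,0.003,0,0,0,0.45,0,0,0.003,0,0,0,0.45,0,0,0.003,0,0,0,0.45,0,0,0.003,0,0,0,0.45,0,0,0.003,0,0,0,0.45,0,0,0.003,0,0,0,0.45,0,0,0,0,0,0,0.45,0,0,0,0,0,0,0.45,0,0,0,0,0,0,0.45,0,0,0,0,0,0]'

```text
time_s: 6.25
position: [0.5452, 0.0189, 0.037]
tcp_rot: [[0.154, 0.988, -0.004], [0.988, -0.154, -0.002], [-0.002, -0.004, -1.0]]
wrist_force: [-0.4, -2.8, 1.1]
finger_gap: 0.0002
```

```bash
python3 - <<'E'
from h import *
s=manip.get_state();print(s['position'],dock(s['position'])*1e3,dock(C+s['wrist_force'][:2]),s['wrist_force'])
E
```

```text
[0.54519666 0.01893568 0.03704484] [-43.70588077  -1.28745671] [-2.80183163 -0.02410117] [-0.41691668 -2.77074391  1.08231096]
```

Request:
step_arm --series '[0.4,0,0,0,0,0,0,0.4,0,0,0,0,0,0,0.4,0,0,0,0,0,0,0.4,0,0,0,0,0,0,0.35,0,0,0,0,0,0,0.3,0,0,0,0,0,0,0.3,0,0,0,0,0,0]'

```text
time_s: 7.12
position: [0.5494, 0.0459, 0.0371]
tcp_rot: [[0.154, 0.988, -0.004], [0.988, -0.154, -0.002], [-0.002, -0.004, -1.0]]
wrist_force: [-0.9, -3.4, 1.6]
finger_gap: 0.0001
```

```bash
python3 - <<'E'
from h import *
s=manip.get_state();print(s['position'],dock(s['position'])*1e3,dock(C+s['wrist_force'][:2]),s['wrist_force'])
E
```

```text
[0.54938167 0.0459062  0.0370627 ] [-16.41281714  -1.17801194] [-3.52082001  0.37103262] [-0.92022585 -3.41862884  1.64016066]
```

Request:
step_arm --series '[0.3,0,0,0,0,0,0,0.3,0,0,0,0,0,0,0.3,0,0,0,0,0,0,0.25,0,0,0,0,0,0,0.25,0,0,0,0,0,0]'

```text
time_s: 7.75
position: [0.5516, 0.0608, 0.0369]
tcp_rot: [[0.154, 0.988, -0.005], [0.988, -0.154, -0.002], [-0.002, -0.004, -1.0]]
wrist_force: [-0.3, -3.2, 0.9]
finger_gap: -0.0001
```

```bash
python3 - <<'E'
from h import *
s=manip.get_state();print(s['position'],dock(s['position'])*1e3,dock(C+s['wrist_force'][:2]),s['wrist_force'])
E
```

```text
[0.55157959 0.06079204 0.0369488 ] [-1.3665631  -1.00708672] [-3.16882484 -0.23823664] [-0.26317356 -3.16685132  0.94176452]
```

Request:
step_arm --series '[0.2,0,0,0,0,0,0,0.2,0,0,0,0,0,0,0.2,0,0,0,0,0,0]'

```text
time_s: 8.12
position: [0.552, 0.064, 0.037]
tcp_rot: [[0.153, 0.988, -0.007], [0.988, -0.153, -0.007], [-0.008, -0.005, -1.0]]
wrist_force: [-2.8, -15.1, 3.1]
finger_gap: -0.0
```

```bash
python3 - <<'E'
from h import *
s=manip.get_state();print(s['position'],dock(s['position'])*1e3,dock(C+s['wrist_force'][:2]),s['wrist_force'])
b=cap('scene')
cv2.imwrite('pics/s2.png',cv2.resize(b['img'][100:300,130:400],(800,592)))
E
```

```text
[0.55200071 0.06401091 0.03697765] [ 1.87848381 -0.91664208] [-15.39926489   0.43212903] [ -2.84899744 -15.13959406   3.0734475 ]
```

View pics/s2.png

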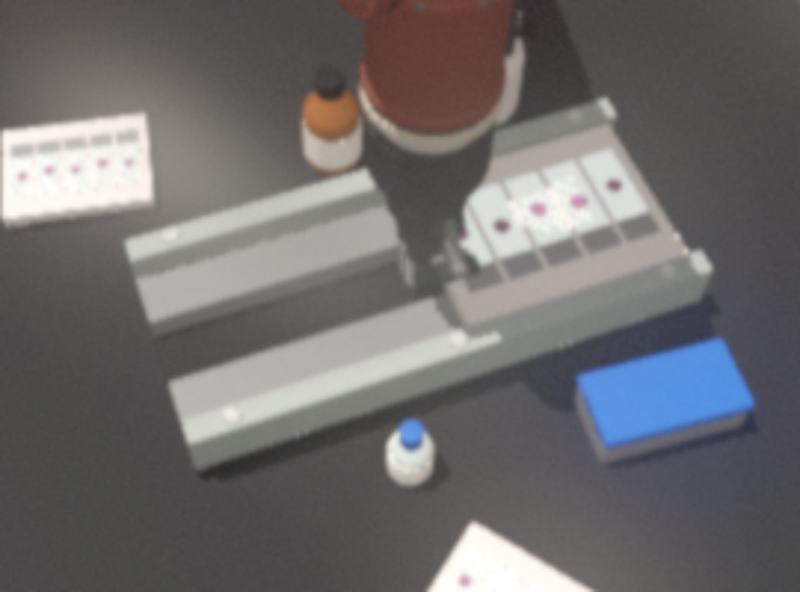

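The force jumped to 15 N exactly where the notch walls should stop the tray, and its top now looks below the guide tops. Backing off and rising clear for a check.

Request:
step_arm --series '[-0.3,0,0,0,0,0,0,-0.8,0,0,0,0,0,0,-1.5,0,0,0,0,0,0,-1.5,0,0,0,0,0,0,-0.5,0,-2,0,0,0,0,0,0,-4,0,0,0,0,-1,0,-5,0,0,0,0,-4,0,-5,0,0,0,0,-5,0,-5,0,0,0,0,-5,0,0,0,0,0,0]'

```text
time_s: 9.43
position: [0.5241, -0.1247, 0.2529]
tcp_rot: [[0.149, 0.989, 0.0], [0.989, -0.149, -0.007], [-0.007, 0.001, -1.0]]
wrist_force: [0.7, -0.5, -0.2]
finger_gap: -0.0
```

Request:
step_arm --series '[-6,0,0,0,0,0,0,-6,0,0,0,0,0,0,-5,0,0,0,0,0,0,0,0,0,0,0,0,0,0,0,0,0,0,0,0]'

```text
time_s: 10.05
position: [0.4966, -0.3023, 0.2647]
tcp_rot: [[0.155, 0.988, 0.011], [0.988, -0.155, -0.014], [-0.012, 0.013, -1.0]]
wrist_force: [0.1, 0.2, -0.4]
finger_gap: 0.0002
```

```bash
python3 - <<'E'
from h import *
s=manip.get_state();print(s['time_s'],s['position'],s['wrist_force'])
a=cap('top');b=cap('scene')
cv2.imwrite('pics/t3.png',cv2.resize(a['img'][120:280,120:340],(800,582),interpolation=cv2.INTER_CUBIC))
cv2.imwrite('pics/s3.png',cv2.resize(b['img'][100:300,130:400],(800,592),interpolation=cv2.INTER_CUBIC))
for n,c in(('top',a),('scene',b)):
  for z in(.045,.053): print(n,z,[(proj(c,[*world(x,y),z])).round(1).tolist() for x,y in((.17,-.06),(.01,-.06),(.01,.06),(.17,.06))])
E
```

```text
10.05 [ 0.49664915 -0.30226564  0.26469963] [ 0.06270946  0.23025438 -0.44942153]
top 0.045 [[160.9, 162.7], [231.8, 174.7], [221.7, 228.4], [148.8, 215.7]]
top 0.053 [[160.0, 161.7], [231.6, 173.8], [221.4, 228.0], [147.8, 215.2]]
scene 0.045 [[360.7, 185.9], [286.5, 210.2], [264.0, 163.1], [333.8, 142.1]]
scene 0.053 [[361.5, 183.7], [286.7, 208.1], [264.0, 160.7], [334.4, 139.7]]
```

View pics/t3.png

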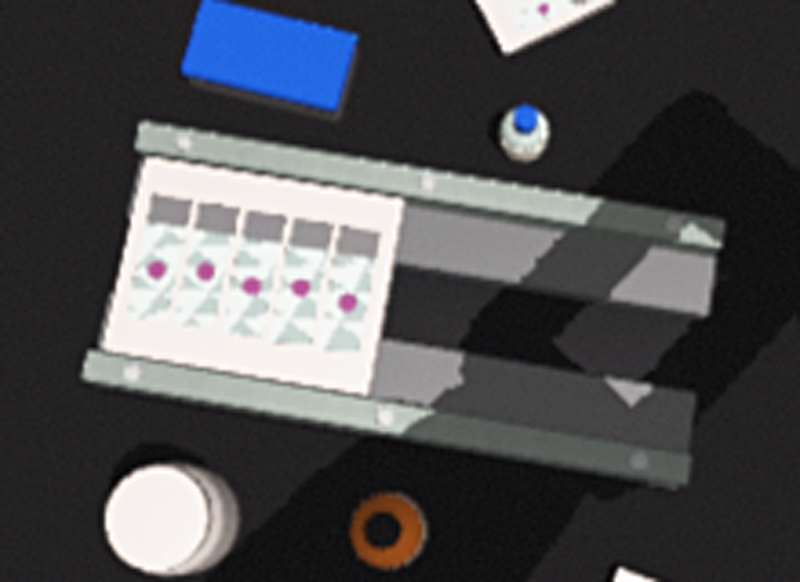

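View pics/s3.png

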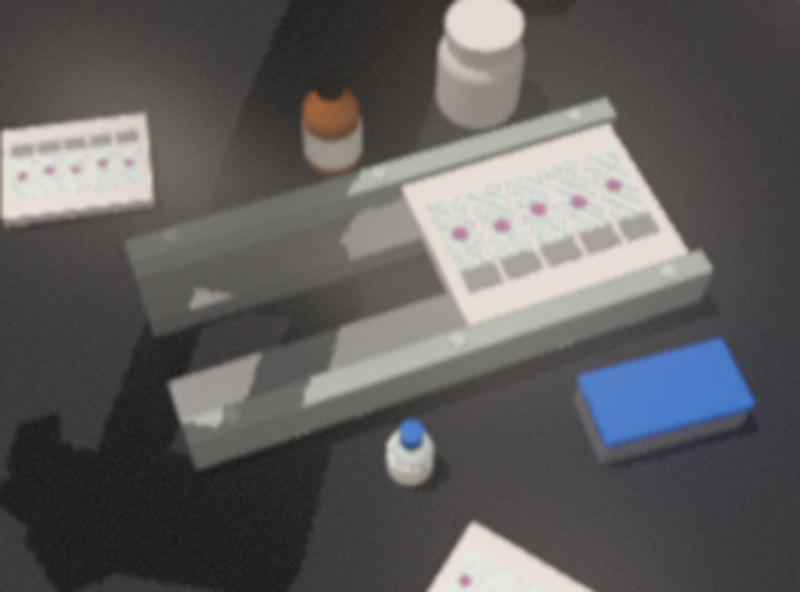

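Tray is at the notched end: top-crop corners (145,156), (403,200), (372,396) and (102,349). In the scene crop it lies below the guide tops at (470,322), (403,187) and (612,124). Bystanders are unmoved. Checking height across the two views.

```bash
python3 - <<'E'
from h import *
a=cap('top');b=cap('scene')
P=lambda c:np.array(c['mtx'])@np.array(c['rotation']).T@np.c_[np.eye(3),-np.array(c['xyz'])]
t=lambda x,y:np.array([120+x*.275-.36,120+y*.275-.36]); s=lambda x,y:np.array([130+x*.3375-.33,100+y*.3378-.33])
for n,q,r in[('rear-y',(403,200),(470,322)),('rear+y',(372,396),(403,187)),('front+y',(102,349),(612,124)),
 ('guide front-y outer',(141,122),(711,257)),('screw mid-y (.05)',(428,180),(457,340)),('screw mid+y(.05)',(386,415),(379,173))]:
    X=cv2.triangulatePoints(P(a),P(b),t(*q),s(*r)); X=(X[:3]/X[3]).ravel(); print(n,(dock(X)*1e3).round(1),(X[2]*1e3).round(1), 'z.045',(dock(ray(a,t(*q),.045))*1e3).round(1))
E
```

```text
rear-y [ 13.3 -59.1] 48.2 z.045 [ 13.  -59.7]
rear+y [11.6 59.7] 45.1 z.045 [ 9.4 60.2]
front+y [174.1  59.7] 45.0 z.045 [172.3  60.3]
guide front-y outer [175.7 -76.3] 62.7 z.045 [180.2 -80.5]
screw mid-y (.05) [ -0.7 -72. ] 54.8 z.045 [  0.3 -74.6]
screw mid+y(.05) [-0.8 70.3] 54.1 z.045 [-0.8 69.8]
```

```bash
python3 -c "
from plant import manip
print(manip.hand_in())"
```

```text
the job is handed in; nothing more can be done
None
```

The tray is in its notches and the job is handed in, at about 10 s on the robot's clock. I pushed it about 110 mm with the closed fingertips, going down the channel at 40 mm/s or less.

- **Stop:** sliding took about 3 N. The force rose to 15 N where the notch walls should stop the tray, and I backed off.
- **Position:** the top camera puts the tray centre at dock x ≈ +92 mm, against a home of +90 with 3 mm of play.
- **Height:** three top corners measured across both cameras came out at 45.0, 45.1 and 48.2 mm, against 45 expected. The fourth corner was not measured because the guide could hide it in the scene view. The same method put two points on the guide tops at about 54 to 55 mm, against a true 50. A guide corner was clearly off, at 63 mm. So the absolute heights are rough, but the tray does lie below the guide tops, as it should when home.
- **Surroundings:** the bottles and boxes look unmoved in the last pictures. The hand is well clear, with wrist force near zero.

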